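# Open-zero the LCR tweezers over a bare land pattern

### The job

Lift the battery LCR tweezers out of the nest in their tray and ready them for an open-circuit zero: bring the tips over the one bare pair of copper lands on the clamped circuit board and squeeze until the tips are as far apart as the marked centre lines of the two lands (18 mm), each tip a few millimetres above the middle of its own land. Hold that gap steady there for at least two seconds while the meter zeroes, and finish still holding it: do not put the tweezers down or let go. Do not touch the board or its inductors, and leave the multimeter, the screwdriver and the parts bin alone.

Things in the scene. Friction and masses are not known exactly. Their poses are not given: they have to be found in the camera images.
- tweezers: sprung LCR-meter tweezers, 165 mm long, 55 g, level in the tray's nest: grey head with display, 55 x 28 x 20 mm, 75 to 20 mm behind the origin; two black arms 14 mm tall with orange domed finger pads outside, brass tips bent down. x to the tips, y to the left arm, z up; origin on the centre line at the height of the head's underside (in the tray 24 mm above the bench, over the tray's origin)
- finger_pads (a point): midway between the orange finger pads, where the tweezers are gripped and squeezed: 32 mm ahead of the tweezers' origin, 10 mm above it (34 mm above the bench, 30 mm above the tray floor in the tray); pads 14 mm tall, centred here. Axes as the tweezers. Pad crests are 38 mm apart when open (tips 32 mm); each mm of squeeze closes the tips 1.58 mm: crests 29.1 mm apart give the 18 mm gap (fingers sink in some tenths of a mm)
- tip_left (a point): end point of the left (+y) brass tip, 3 mm thick: 58 mm ahead of finger_pads and 19 mm below it (90 mm ahead of the tweezers' origin, 9 mm below), 16 mm to the left when open. The tip gap is the distance between the two tip points
- tip_right (a point): end point of the right (-y) brass tip, mirror image of tip_left
- blade_left (a joint): squeeze of the tweezers: angle of the left arm (the right one always moves alike; hinges inside the head, 68 mm behind the origin), rad: 0 open, 0.0443 at 18 mm tip gap, 0.092 tips shut; tip gap = 32 mm - 316 mm x angle. The spring pushes each pad back with 3 N when open, 6 N at the 18 mm gap, 9 N shut, and opens the tweezers when they are let go
- tray: fixed white tray, 205 x 120 mm, floor 4 mm, rim 10 mm high; a blue nest (floor 24 mm up, walls 12 mm higher at the back and sides of the head, 2.5 mm clear of it) holds the tweezers' head, a blue saddle 58 to 70 mm ahead of the origin carries the arms; beside the finger pads it is open. Origin on the bench under the tweezers' origin, x towards the tips
- board: fixed green circuit board, 92 x 150 x 2 mm, top 56 mm above the bench, clamped at its y ends in blue jaws (tops 60 mm up) on a dark base. It reaches from 30 mm before (-x) to 62 mm beyond (+x) the origin, which is on the bench below the middle of a row of three inductor places, 40 mm apart along y. Nothing stands before its -x edge: bring the tweezers from there. z up
- lands: the one bare inductor place: two copper lands, each 14 mm (x) by 9 mm (y), with a white line along each centre, the lines 18 mm apart, in a white 28 mm square outline. Origin midway between the lands on the board's top face, at one of the row's three places; the lands lie at +9 and -9 mm along y; axes as the board
- inductor_a: dark grey inductor soldered on the board, 22 x 22 x 8 mm, origin under its middle on the board's top face
- inductor_b: second such inductor
- multimeter: loose yellow and black multimeter, 150 x 74 x 35 mm (45 mm at its dial), lying flat, origin under its middle; a bystander
- screwdriver: loose screwdriver, 160 mm long, lying between robot and work; a bystander
- parts_bin: loose blue parts bin, 75 x 95 x 30 mm, origin under its middle; a bystander

How it is judged:
By the outcome, as a careful person would: the job done as asked, in the order asked, and still so for the second after the job is handed in, while the arm keeps its last pose, push and grip.
It also fails if it takes over 48 s, if anything falls off the work surface, if the arm or the gripper's body presses on something with over 40 N, if the wrist force passes 120 N, or if a joint passes its speed limit or range.

### The arm

A 7-joint arm with a two-finger parallel gripper is mounted at the origin on the work surface. World frame = base frame: x ahead of the robot, y to its left, z up, the work surface at z = 0. Lengths are in m, angles in rad, forces in N, time in s.
With the tool pointing down it reaches from about 0.425 to 0.925 m from the base axis. Payload 6.8 kg.
Tool frame: the origin (TCP) lies midway between the tips of the shut fingers; the grasp point (between the pads) lies grip_point_offset behind it (grip_point_offset is the distance from the TCP to the grasp point, in m); y points along the fingers, x is the direction in which the jaws open and shut, and the axes are right-handed (so a half turn about y gives the same grasp; the last joint's range is limited). The gripper opens to 88 mm and grips with 3 to 60 N. Pads are 20 mm wide; open, the fingers measure 115 mm over their backs; the gripper's body (75 mm by 178 mm) begins 61 mm behind the grasp point.
Start: joints at [-1.377, 0.477, 0.022, 1.555, -0.011, 1.109, -0.083], TCP at [0.201, 0.645, 0.223] pointing down, gripper open.
Joint ranges: [-2.96, 2.96], [-0.34, 2.1], [-1.41, 1.46], [0.24, 2.44], [-1.37, 4.51], [0.17, 1.92], [-2.96, 2.96]. Speed limits (rad/s): [2.39, 2.39, 3.14, 3.14, 3.14, 3.14, 3.14].

### API

Orientations are given as a rotation vector (axis times angle).
In Python, from cell import get_state, snapshot, close_job, grip_point_offset gives the robot as it stands. The module is installed in compiled form; this text tells all that it offers.
- The arm moves only by the tool apply_moves, never from a script. Its argument "moves" is a list of rows, each a list of 3 entries, a list of its own where there are three numbers: the turn, a rotation vector about the tool's x, y, z in rad, then the shift along the tool's x, y, z in cm, then the opening, from -1 (shut) to 1 (fully open), so that 0 is half open. A call has 1 to 20 rows; each row is the pose to reach, as a shift and turn from the pose commanded when the call began, along the tool's axes at that moment; what a row does not reach only later rows make up. A row lasts 1/8 s, in which the tool goes at most 62.5 mm and 10.7 degrees, less where a joint would pass 70% of its speed; a pose out of reach is approached as far as the arm can. A call with a gripper value outside its range is refused whole. The fingers move at their own pace and stop on an object; "newtons" is the grip in N (left out, the last holds). Time passes only in rows, so rows that repeat a pose let the fingers close. It gives the time, the measured TCP pose, the force and the opening at its end, in the units of the state.
- get_state(): the state, without advancing time (a new reading comes with each control period).
- snapshot(name): name is "scene" or "top" or "wrist"; returns a dict with "pixels" (480x640x3 uint8, red, green, blue), "z_map" (480x640 float32, m along the optical axis (not along the pixel's ray), 0 where there is no reading), "fx", "fy", "cx", "cy" (pixels), "origin" and "orientation" of the camera in the world; the wrist camera has in their place "mount" (4x4, takes a point from camera to tool coordinates, whose origin is the TCP and whose axes are the tool frame's). Camera axes: x right, y down, z forward; pixel columns grow to the right and rows downward; lengths in m; the calibration is good to about 2 mm. A picture is of the moment at which its call begins: read the wrist's pose just before it.
- close_job(): hands the job in, once; it reports no verdict.
The state is a dict: "time": time; "joint_positions": joint angles; "joint_velocities": joint speeds; "effort": joint torques, N m; "tcp_pos": TCP position; "tcp_rot": TCP orientation; "contact_force": force on the tool from outside, world axes, zero at the start; "ft_torque": the same for the moment, N m; "finger_gap": finger opening in m.
Only numpy, scipy, OpenCV 4.12 (cv2) and the standard library are available. Lean on these libraries where they do the work, as an engineer would, in place of code of your own. Each camera call takes 0.05 s, during which the arm holds its last target. There are 200 camera calls.

## Working session

There is one attempt and no reset: what is moved stays moved. The work goes in short steps, Python scripts to look and compute and a tool call to move; the robot and the scene stay as the last step left them, time stands still between calls to the robot, and variables do not carry over. Pictures are saved under pics/ and viewed, about 8 in all and at most 12, crops included, and the job is handed in when it is done.

Besides the shell and the picture viewer there is one more tool, called after ">>>" as name([rows], argument=value, ...), one row to a line, values as JSON. apply_moves: Moves the arm, as the interface text tells. Its arguments: {"type":"object","properties":{"moves":{"type":"array","items":{"type":"array"}},"newtons":{"type":"number"}},"required":["moves"]}

```bash
mkdir -p pics
cat > h.py <<'E'
import numpy as np, cv2
from scipy.spatial.transform import Rotation as R
from cell import get_state, snapshot, close_job, grip_point_offset
def cam(name):
    s=get_state(); c=snapshot(name)
    if name=='wrist':
        T=np.eye(4);T[:3,:3]=R.from_rotvec(s['tcp_rot']).as_matrix();T[:3,3]=s['tcp_pos'];M=T@np.array(c['mount'])
    else:
        M=np.eye(4);o=np.array(c['orientation'],float)
        M[:3,:3]=o if o.shape==(3,3) else R.from_rotvec(o).as_matrix() if o.size==3 else np.nan
        M[:3,3]=c['origin']
    c['M']=M;return c
def pts(c):
    v,u=np.mgrid[:480,:640];z=c['z_map']
    p=np.stack([(u-c['cx'])/c['fx']*z,(v-c['cy'])/c['fy']*z,z],-1)
    return p@c['M'][:3,:3].T+c['M'][:3,3]
def save(c,n,crop=None,k=1):
    im=c['pixels'][...,::-1]
    if crop: a,b,d,e=crop; im=im[b:e,a:d]
    cv2.imwrite('pics/'+n,cv2.resize(im,None,fx=k,fy=k,interpolation=cv2.INTER_CUBIC))
E
python3 - <<'E'
from h import *
s=get_state();print(s);print(grip_point_offset)
c=cam('top');print(c['orientation'],c['origin'],c['fx']);save(c,'top.png');np.savez('top.npz',p=pts(c),im=c['pixels'])
c=cam('scene');save(c,'scene.png')
E
```

```text
{'time': 0.0, 'joint_positions': array([-1.37712592,  0.47778581,  0.02233095,  1.55638992, -0.01148764,
        1.10928695, -0.08310195]), 'joint_velocities': array([ 2.04327586e-04,  1.34825322e-04,  1.48271334e-04,  7.81917311e-06,
       -1.57680434e-04, -6.43635529e-04, -2.77765767e-04]), 'effort': array([-4.11886504e-04, -5.82854533e+01,  1.53450619e+00, -2.72609121e+01,
       -5.43140236e-02,  1.70354237e-02,  1.73169478e-04]), 'tcp_pos': array([0.20045832, 0.64395065, 0.22171712]), 'tcp_rot': array([-1.33813503, -0.9831783 ,  0.98536748]), 'contact_force': array([ 0.07457689, -0.04123607, -0.31257039]), 'ft_torque': array([-0.00163355,  0.01817308, -0.02877295]), 'finger_gap': 0.08788568827558467}
0.0187
[-2.14154091  2.18541094 -0.11933225] [0.44615832 0.07555587 1.19231127] 575.7607462997233
```

View pics/top.png

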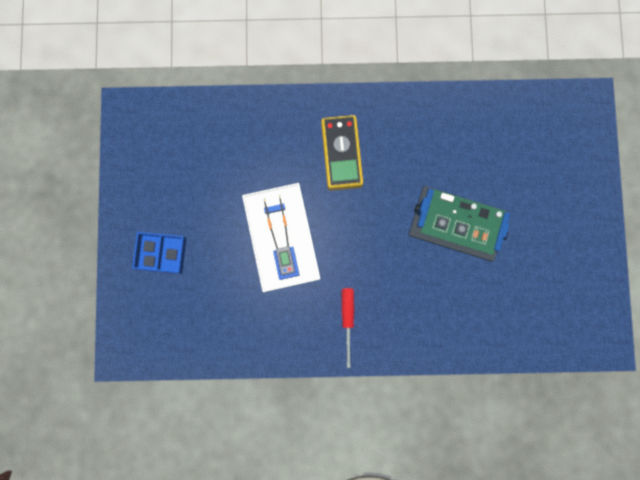

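View pics/scene.png

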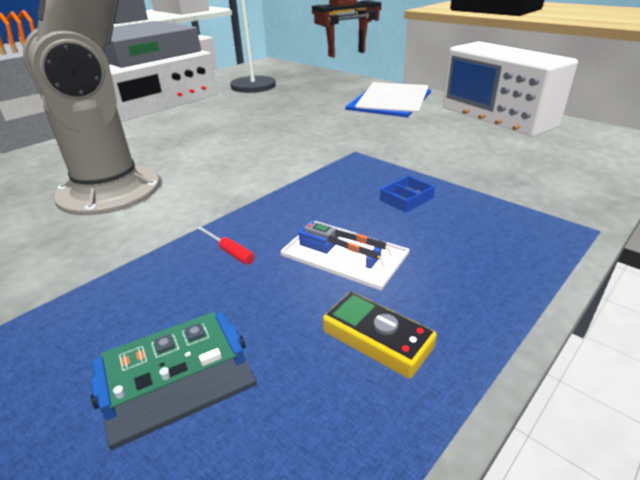

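The top view shows the tray and tweezers at about (280,235), with the tips up at (275,200). The board is at about (460,222), with its bare lands at about (481,236), and the screwdriver, multimeter and bin stand clear. Next I'll convert these to world positions.

Run:
```python
from h import *
s=get_state();Rt=R.from_rotvec(s['tcp_rot']).as_matrix();print(Rt.round(3))
for n in('top','scene'):
    c=cam(n);M=c['M'];q=(s['tcp_pos']-M[:3,3])@M[:3,:3];print(n,q[:2]/q[2]*c['fx']+[c['cx'],c['cy']],q[2])
print(np.array(snapshot('wrist')['mount']).round(3))
d=np.load('top.npz');p,im=d['p'],cv2.cvtColor(d['im'],cv2.COLOR_RGB2HSV)
def rect(m,n):
    q=p[m];r=cv2.minAreaRect((q[:,:2]*1000).astype(np.float32));print(n,m.sum(),[np.round(x,1) for x in r],np.percentile(q[:,2],[5,50,95]).round(4));print(cv2.boxPoints(r).round(0).tolist())
roi=np.zeros((480,640),bool);roi[175:300,235:325]=1
rect(roi&(im[...,1]<40)&(im[...,2]>150)&(p[...,2]<.03),'tray')
h=im[...,0]
r2=roi&(h<18)&(im[...,1]>110)&(im[...,2]>90)
n,l,st,ce=cv2.connectedComponentsWithStats(r2.astype(np.uint8))
for i in range(1,n):
    if st[i,4]>3: print('orange',ce[i],st[i,4],p[l==i].mean(0).round(4))
roi[:]=0;roi[170:270,400:520]=1
rect(roi&(h>50)&(h<90)&(im[...,1]>80)&(p[...,2]>.04),'board')
r2=roi&(h<22)&(im[...,1]>70)&(im[...,2]>110)
n,l,st,ce=cv2.connectedComponentsWithStats(r2.astype(np.uint8))
for i in range(1,n):
    if st[i,4]>3: print('cu',ce[i],st[i,4],p[l==i].mean(0).round(4))
for u,v in((275,197),(274,203),(285,260),(440,222),(461,229),(481,236),(343,150),(348,320),(160,253)):print((u,v),p[v,u].round(3))
```

```text
[[ 0.297 -0.    -0.955]
 [ 0.955 -0.002  0.297]
 [-0.002 -1.    -0.   ]]
top [-19.47113725 468.26258213] 0.9372033588715258
scene [346.03564544  54.50605669] 1.2075280273231166
[[ 1.     0.    -0.    -0.   ]
 [ 0.    -0.293  0.956 -0.162]
 [ 0.    -0.956 -0.293  0.081]
 [ 0.     0.     0.     1.   ]]
tray 4850 [array([599. , 168.5]), array([210.1, 123.9]), np.float64(11.7)] [0.0011 0.0053 0.0116]
[[484.0, 208.0], [509.0, 87.0], [714.0, 129.0], [689.0, 250.0]]
orange [284.14285714 220.        ] 14 [0.6272 0.1576 0.0425]
orange [269.2 223.2] 15 [0.6212 0.1878 0.0433]
board 2275 [array([580.1, -91.4]), array([156.8, 398.2]), np.float64(17.2)] [0.053  0.0567 0.0602]
[[446.0, 76.0], [564.0, -305.0], [714.0, -258.0], [596.0, 122.0]]
cu [475.59375 233.375  ] 32 [ 0.5903 -0.2236  0.0568]
cu [484.33333333 236.09090909] 33 [ 0.5844 -0.2406  0.0573]
(275, 197) [0.682 0.179 0.005]
(274, 203) [0.67  0.181 0.002]
(285, 260) [0.546 0.157 0.041]
(440, 222) [ 0.613 -0.152  0.064]
(461, 229) [ 0.599 -0.193  0.064]
(481, 236) [ 0.585 -0.235  0.052]
(343, 150) [0.768 0.036 0.049]
(348, 320) [0.424 0.033 0.028]
(160, 253) [0.568 0.415 0.018]
```

>>> apply_moves([
  [[0,-0.1,0],[-6.5,1.8,-10.9],0.4],
  [[0,-0.2,0],[-13,3.6,-21.8],0.4],
  [[0,-0.3,0],[-19.5,5.4,-32.7],0.4],
  [[0,-0.4,0],[-26,7.2,-43.6],0.4],
  [[0,-0.506,0],[-32.4,9.2,-54.4],0.4],
  [[0,-0.506,0],[-32.4,9.2,-54.4],0.4],
  [[0,-0.506,0],[-32.4,9.2,-54.4],0.4],
  [[0,-0.506,0],[-32.4,9.2,-54.4],0.4],
  [[0,-0.506,0],[-32.4,9.2,-54.4],0.4],
  [[0,-0.506,0],[-32.4,9.2,-54.4],0.4],
  [[0,-0.506,0],[-32.4,9.2,-54.4],0.4],
  [[0,-0.506,0],[-32.4,9.2,-54.4],0.4],
  [[0,-0.506,0],[-32.4,9.2,-54.4],0.4],
  [[0,-0.506,0],[-32.4,9.2,-54.4],0.4],
])

```text
time: 2.0
tcp_pos: [0.6228, 0.1758, 0.131]
tcp_rot: [-1.103, -1.361, 1.36]
contact_force: [-0.1, -0.8, -0.0]
finger_gap: 0.0615
```

Run:
```python
from h import *
s=get_state();print(s['tcp_pos'],R.from_rotvec(s['tcp_rot']).as_matrix().round(4).tolist(),s['joint_positions'].round(2))
c=cam('wrist');save(c,'w1.png');p=pts(c);np.savez('w1.npz',p=p,im=c['pixels'],M=c['M'])
h=cv2.cvtColor(c['pixels'],cv2.COLOR_RGB2HSV)
m=(h[...,0]<18)&(h[...,1]>110)&(h[...,2]>90)&(p[...,2]>.02)
n,l,st,ce=cv2.connectedComponentsWithStats(m.astype(np.uint8))
for i in range(1,n):
    if st[i,4]>60: q=p[l==i];print('orange',ce[i],st[i],q.mean(0).round(4),q.min(0).round(4),q.max(0).round(4))
```

```text
[0.62275484 0.17578957 0.13096745] [[-0.2059, -0.0001, -0.9786], [0.9786, 0.0011, -0.2059], [0.0011, -1.0, -0.0001]] [-0.42  0.52  0.07  1.71 -0.05  0.91  1.45]
orange [299.51111111  86.9       ] [295  82  10  11  90] [0.528  0.1473 0.0454] [0.5251 0.1446 0.0428] [0.531  0.1502 0.0478]
orange [285.20155039 242.55813953] [281 228  11  30 258] [0.626  0.1571 0.0435] [0.5437 0.1523 0.0389] [0.6374 0.1614 0.2932]
orange [330.21235521 243.26254826] [325 228  11  31 259] [0.6203 0.1868 0.0434] [0.5437 0.1588 0.0312] [0.6315 0.1916 0.2932]
```

View image.

View pics/w1.png

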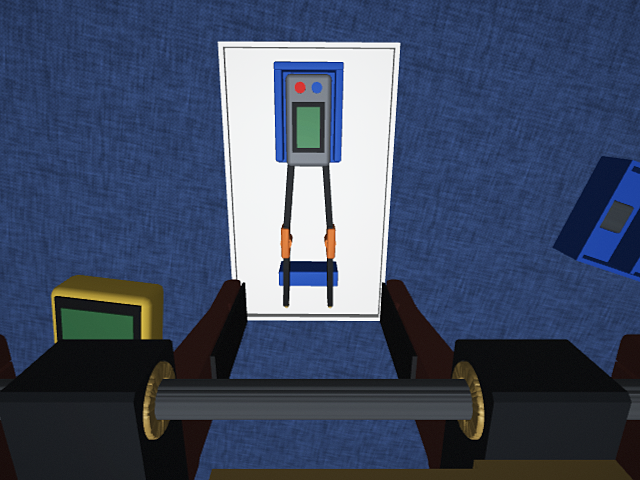

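Run:
```python
from h import *
d=np.load('w1.npz');p,im=d['p'],d['im'];h=cv2.cvtColor(im,cv2.COLOR_RGB2HSV).astype(int)
s=get_state();Rt=R.from_rotvec(s['tcp_rot']).as_matrix()
t=(p-s['tcp_pos'])@Rt  # tool coords
m=(h[...,0]<18)&(h[...,1]>110)&(h[...,2]>90)&(p[...,2]>.035)&(p[...,2]<.05)
for lo,hi in((275,295),(322,340)):
    k=m.copy();k[:,:lo]=0;k[:,hi:]=0;k[:200]=0;q=p[k];print(np.median(q,0).round(4),q.min(0).round(4),q.max(0).round(4), (t[k].min(0)*1e3).round(1),(t[k].max(0)*1e3).round(1))
# head (z 40-46mm) in world
k=(p[...,2]>.04)&(p[...,2]<.047)&(p[...,0]<.60)&(p[...,0]>.5)&(abs(p[...,1]-.155)<.05)
r=cv2.minAreaRect((p[k][:,:2]*1000).astype(np.float32));print('head',k.sum(),r,np.median(p[k],0))
```

```text
[0.6266 0.1571 0.0416] [0.6163 0.1523 0.0389] [0.6374 0.1614 0.0437] [-21.8  87.3 -10.6] [-14.8  92.1  10.7]
[0.6206 0.1871 0.0416] [0.6101 0.1829 0.0393] [0.6315 0.1916 0.0432] [  8.2  87.8 -11.2] [15.1 91.7 10.3]
head 4637 ((561.3015747070312, 159.38880920410156), (85.1578369140625, 31.08297348022461), 12.124188423156738) [0.54827251 0.15649165 0.04434697]
```

The wrist view shows the tweezers in the nest, with the orange pads at (285,243) and (330,243) and the saddle at (308,275). The pad midpoint is about 3.4 mm from the TCP along tool -x, and the yaw matches. I'll descend and close next.

>>> apply_moves([
  [[0,0,0],[-0.34,2.5,0],0.4],
  [[0,0,0],[-0.34,5,0],0.4],
  [[0,0,0],[-0.34,7.5,0],0.4],
  [[0,0,0],[-0.34,9.5,0],0.4],
  [[0,0,0],[-0.34,11,0],0.4],
  [[0,0,0],[-0.34,11.57,0],0.4],
  [[0,0,0],[-0.34,11.57,0],0.4],
  [[0,0,0],[-0.34,11.57,0],0.4],
])

```text
time: 3.05
tcp_pos: [0.625, 0.1703, 0.0157]
tcp_rot: [-1.106, -1.359, 1.357]
contact_force: [0.6, -0.3, -0.1]
finger_gap: 0.0614
```

>>> apply_moves([
  [[0,0,0],[0,0,0],0],
  [[0,0,0],[0,0,0],-0.1],
  [[0,0,0],[0,0,0],-0.15],
  [[0,0,0],[0,0,0],-0.2],
  [[0,0,0],[0,0,0],-0.25],
  [[0,0,0],[0,0,0],-0.273],
  [[0,0,0],[0,0,0],-0.273],
  [[0,0,0],[0,0,0],-0.273],
  [[0,0,0],[0,0,0],-0.273],
], newtons=20)

```text
time: 4.18
tcp_pos: [0.6247, 0.1702, 0.0152]
tcp_rot: [-1.106, -1.359, 1.358]
contact_force: [1.0, 0.3, 3.4]
finger_gap: 0.0321
```

Run:
```python
from h import *
s=get_state();print(s['time'],s['tcp_pos'],s['finger_gap'],s['contact_force'],s['ft_torque'])
c=cam('wrist');save(c,'w2.png',(180,0,460,480),1.2)
```

```text
4.175 [0.6247398  0.17015842 0.01517434] 0.03211764708676928 [0.95345992 0.27334073 3.3764009 ] [ 0.10191438 -0.14834087  0.03471659]
```

View pics/w2.png

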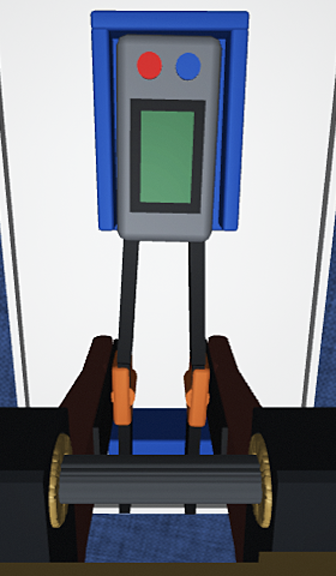

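The pads are between the fingers and the head is free in its nest, with the finger gap at 32.1 mm. Lifting.

>>> apply_moves([
  [[0,0,0],[0,-0.3,0],-0.273],
  [[0,0,0],[0,-1,0],-0.273],
  [[0,0,0],[0,-2,0],-0.273],
  [[0,0,0],[0,-3.5,0],-0.273],
  [[0,0,0],[0,-5.5,0],-0.273],
  [[0,0,0],[0,-7.5,0],-0.273],
  [[0,0,0],[0,-9.5,0],-0.273],
  [[0,0,0],[0,-11,0],-0.273],
  [[0,0,0],[0,-12,0],-0.273],
  [[0,0,0],[0,-12,0],-0.273],
  [[0,0,0],[0,-12,0],-0.273],
])

```text
time: 5.6
tcp_pos: [0.6239, 0.17, 0.1342]
tcp_rot: [-1.105, -1.357, 1.359]
contact_force: [-0.6, -0.1, -1.6]
finger_gap: 0.0322
```

Run:
```python
from h import *
s=get_state();Rt=R.from_rotvec(s['tcp_rot']).as_matrix();print(s['time'],s['tcp_pos'],s['finger_gap'],s['contact_force'],s['ft_torque'],Rt.round(3).tolist())
c=cam('wrist');save(c,'w3.png');p=pts(c);t=(p-s['tcp_pos'])@Rt*1e3
np.savez('w3.npz',t=t,im=c['pixels'])
k=(abs(t[...,0])<12)&(t[...,2]>25)&(t[...,2]<120)&(t[...,1]<40);q=t[k];print(k.sum(),q.min(0),q.max(0))
if k.sum(): print('head top slope dy/dz, dy/dx',np.linalg.lstsq(np.c_[q[:,2],q[:,0],np.ones(len(q))],q[:,1],rcond=None)[0])
```

```text
5.6 [0.62392637 0.16997088 0.13421898] 0.032164212418575554 [-0.62054891 -0.06663317 -1.56672626] [ 0.02150796 -0.00753023 -0.01103631] [[-0.203, -0.001, -0.979], [0.979, -0.0, -0.203], [-0.0, -1.0, 0.001]]
18974 [ -11.99897373 -162.24905003   25.00028707] [ 11.99989138 -11.40442664 108.026946  ]
head top slope dy/dz, dy/dx [ 6.18191767e-01 -3.90024347e-02 -9.21295922e+01]
```

View pics/w3.png

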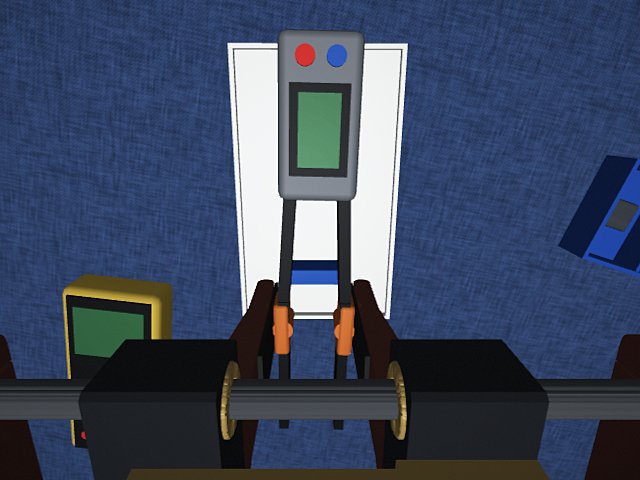

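The tweezers are held clear of the nest, with the head at (320,115), the pads at (283,330) and (345,330), and the arm ends at about (283,425) and (338,425). Next I'll check pitch, roll and yaw in the tool frame.

```bash
cat > att.py <<'E'
from h import *
def att(t,im):
    u=np.arange(640)[None,:]+0*np.arange(480)[:,None]
    k=(abs(t[...,0])<16)&(t[...,2]>54)&(t[...,2]<104)&(t[...,1]<-15)&(t[...,1]>-55);q=t[k]
    a=np.linalg.lstsq(np.c_[q[:,2]-79.5,q[:,0],np.ones(len(q))],q[:,1],rcond=None)[0]
    r=cv2.minAreaRect(q[:,[2,0]].astype(np.float32))
    print('head',k.sum(),'dy/dz,dy/dx,y@79.5',a.round(4),'x',q[:,0].min().round(1),q[:,0].max().round(1),'rect',r)
    k=(abs(t[...,0])<16)&(t[...,2]>20)&(t[...,2]<115)&(t[...,1]<-15)&(t[...,1]>-55);print('z extent',np.percentile(t[k][:,2],[0,1,99,100]))
    # arms: dark strips ahead of head
    h=cv2.cvtColor(im,cv2.COLOR_RGB2HSV).astype(int)
    for sg in(-1,1):
        for z0 in(45,30,15,-30,-35,-40,-45,-50):
            k=(t[...,0]*sg>5)&(t[...,0]*sg<22)&(abs(t[...,2]-z0)<1.5)&(t[...,1]>-50)&(t[...,1]<15)&(h[...,2]<90)
            if k.sum()>2:print(sg,z0,k.sum(),np.median(t[k],0).round(1),t[k][:,0].min().round(1),t[k][:,0].max().round(1))
E
python3 - <<'E'
from att import *
d=np.load('w3.npz');t,im=d['t'],d['im'];att(t,im)
for v in range(395,436,4):
    print(v,[(u,*t[v,u].round(0)) for u in (281,284,336,339)])
E
```

```text
head 12995 dy/dz,dy/dx,y@79.5 [ 1.12000e-02 -3.00000e-04 -2.83393e+01] x -12.7 16.0 rect ((79.0185317993164, 1.7535600662231445), (50.410221099853516, 28.09088897705078), 1.181098222732544)
z extent [ 20.01016212  22.64279204 106.66540816 108.026946  ]
-1 45 101 [ -9.3 -25.   45. ] -11.7 -7.2
-1 30 92 [-10.7 -25.2  29.9] -12.7 -8.5
-1 15 83 [-11.5 -25.4  15.2] -13.8 -9.5
-1 -30 4 [-10.6 -13.4 -30.1] -10.6 -10.6
-1 -40 4 [-13.6 -27.2 -41.4] -14.6 -12.1
-1 -45 49 [-13.  -26.7 -44.9] -14.9 -10.9
1 45 103 [ 10.7 -24.8  44.9] 9.0 12.9
1 30 98 [ 11.4 -25.1  30.1] 9.4 13.7
1 15 97 [ 12.1 -25.2  15.1] 9.9 14.5
1 -30 4 [  9.1 -14.4 -29.1] 9.1 9.1
1 -45 56 [ 10.5 -26.7 -45.1] 8.5 12.6
395 [(281, np.float64(-7.0), np.float64(-97.0), np.float64(28.0)), (284, np.float64(-6.0), np.float64(-97.0), np.float64(28.0)), (336, np.float64(4.0), np.float64(-96.0), np.float64(27.0)), (339, np.float64(5.0), np.float64(-97.0), np.float64(28.0))]
399 [(281, np.float64(-7.0), np.float64(-98.0), np.float64(28.0)), (284, np.float64(-6.0), np.float64(-97.0), np.float64(27.0)), (336, np.float64(4.0), np.float64(-9
[... 1684 characters left out ...]
4(-13.0), np.float64(-26.0), np.float64(-46.0)), (336, np.float64(10.0), np.float64(-26.0), np.float64(-46.0)), (339, np.float64(11.0), np.float64(-26.0), np.float64(-46.0))]
431 [(281, np.float64(-30.0), np.float64(133.0), np.float64(-199.0)), (284, np.float64(-27.0), np.float64(132.0), np.float64(-198.0)), (336, np.float64(21.0), np.float64(132.0), np.float64(-198.0)), (339, np.float64(24.0), np.float64(134.0), np.float64(-199.0))]
435 [(281, np.float64(-30.0), np.float64(133.0), np.float64(-204.0)), (284, np.float64(-28.0), np.float64(133.0), np.float64(-203.0)), (336, np.float64(21.0), np.float64(132.0), np.float64(-202.0)), (339, np.float64(24.0), np.float64(133.0), np.float64(-204.0))]
```

>>> apply_moves([
  [[0,0.01,0],[-0.7,-0.5,0.3],-0.273],
  [[0,0.04,0],[-2.9,-1.5,1.3],-0.273],
  [[0,0.09,0],[-6.1,-2.5,2.8],-0.273],
  [[0,0.14,0],[-10,-3.5,4.7],-0.273],
  [[0,0.2,0],[-14.3,-4.5,6.7],-0.273],
  [[0,0.27,0],[-18.6,-5.5,8.7],-0.273],
  [[0,0.33,0],[-22.8,-6,10.7],-0.273],
  [[0,0.38,0],[-26.8,-6.4,12.5],-0.273],
  [[0,0.43,0],[-30.3,-6.6,14.2],-0.273],
  [[0,0.475,0],[-33.2,-6.6,15.5],-0.273],
  [[0,0.5,0],[-35,-6.6,16.4],-0.273],
  [[0,0.511,0],[-35.7,-6.6,16.7],-0.273],
  [[0,0.511,0],[-35.7,-6.6,16.7],-0.273],
  [[0,0.511,0],[-35.7,-6.6,16.7],-0.273],
  [[0,0.511,0],[-35.7,-6.6,16.7],-0.273],
  [[0,0.511,0],[-35.7,-6.6,16.7],-0.273],
  [[0,0.511,0],[-35.7,-6.6,16.7],-0.273],
])

```text
time: 7.78
tcp_pos: [0.5334, -0.213, 0.2009]
tcp_rot: [-1.339, -0.981, 0.981]
contact_force: [0.1, -0.3, -0.8]
finger_gap: 0.0324
```

Run:
```python
from att import *
s=get_state();Rt=R.from_rotvec(s['tcp_rot']).as_matrix();print(s['time'],s['tcp_pos'],s['finger_gap'],s['contact_force'],Rt.round(4).tolist())
c=cam('wrist');save(c,'w4.png');p=pts(c);t=(p-s['tcp_pos'])@Rt*1e3;im=c['pixels']
np.savez('w4.npz',t=t,p=p,im=im,fx=c['fx'])
att(t,im)
h=cv2.cvtColor(im,cv2.COLOR_RGB2HSV).astype(int)
m=(h[...,0]<22)&(h[...,1]>90)&(h[...,2]>100)
n,l,st,ce=cv2.connectedComponentsWithStats(m.astype(np.uint8))
for i in range(1,n):
    if st[i,4]>20: k=l==i;print(ce[i].round(1),st[i],'t',np.median(t[k],0).round(1),t[k].min(0).round(1),t[k].max(0).round(1),np.median(p[k],0).round(4))
```

```text
7.775 [ 0.53338406 -0.21304694  0.20091099] 0.03242170749404934 [ 0.06698272 -0.33738787 -0.82428773] [[0.3015, -0.0001, -0.9535], [0.9535, 0.0001, 0.3015], [0.0, -1.0, 0.0001]]
head 13035 dy/dz,dy/dx,y@79.5 [ 1.15000e-02 -1.30000e-03 -2.83792e+01] x -12.8 16.0 rect ((79.04642486572266, 1.6536550521850586), (50.483856201171875, 28.09107780456543), 1.3354175090789795)
z extent [ 20.0108803   22.54436285 106.56160552 107.88052579]
-1 45 10 [ -7.3 -25.2  44.9] -7.7 -7.3
-1 30 17 [ -8.6 -24.8  29.3] -12.8 -8.3
-1 15 82 [-11.6 -25.5  15.2] -13.9 -9.5
-1 -45 39 [-13.1 -26.5 -44.8] -14.6 -11.3
1 45 16 [  8.9 -20.5  45.1] 8.9 9.0
1 30 16 [  9.4 -21.5  30.4] 9.3 9.5
1 15 71 [ 12.  -25.3  14.8] 9.7 14.3
1 -30 4 [  8.9 -15.  -29. ] 8.9 9.0
1 -45 51 [ 10.3 -26.5 -45. ] 8.4 12.1
[573.9  35.8] [ 553    0   42   77 2746] t [205.4 177.6 142.9] [  -0.3 -162.2   80.8] [225.1 195.5 171.2] [0.4589 0.0248 0.0234]
[304.6  54.3] [295  44  20  22 345] t [ -2.9 -29.1  99.8] [ -6.1 -31.   96.6] [-1.000e-01 -2.740e+01  1.028e+02] [ 0.4373 -0.1859  0.23  ]
[296.6 286.5] [295 279   4  15  55] t [-14.3 144.2 -56.
[... 389 characters left out ...]
8 -64.2] [  9.8 146.  -50.3] [ 0.5901 -0.2223  0.0567]
[281.7 327.9] [272 292  22  63 735] t [-13.3 -26.2   2.1] [ -16.3 -162.2  -10.5] [ -0.3 -10.8  80.8] [ 0.5282 -0.225   0.2271]
[343.6 329.9] [333 297  22  59 698] t [ 11.5 -26.2  -0. ] [  -0.3 -162.2 -107. ] [ 20.3 145.   80.8] [ 0.5373 -0.2023  0.2271]
[229.2 395.9] [220 362  20  78 547] t [-17.  -97.4  29. ] [ -18.1 -162.2   17.6] [ -0.3 -86.5  80.8] [ 0.5007 -0.2206  0.2983]
[396.7 394.8] [387 362  19  78 506] t [ 16.5 -97.   28.7] [  -0.3 -162.2   11.6] [ 21.2 -66.   80.8] [ 0.511  -0.1887  0.2979]
[365.9 471.8] [ 127  460  423   20 5859] t [  14.6 -107.1   19.2] [ -35.2 -162.2   16.4] [  42.3 -103.4   80.8] [ 0.5193 -0.193   0.3081]
```

View pics/w4.png

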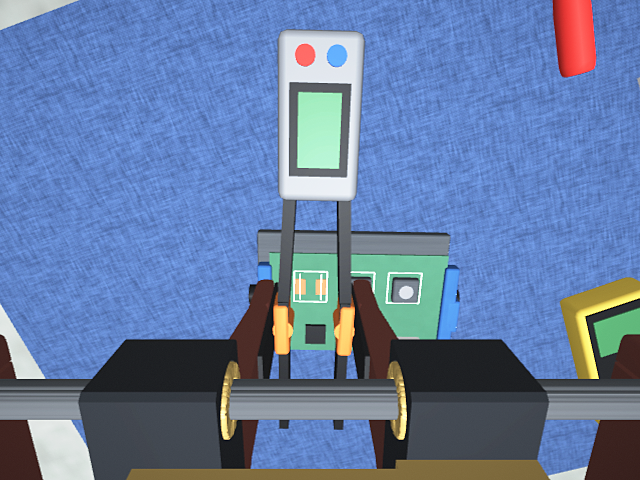

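The wrist view shows the bare lands between the arms at about (299,286) and (320,286), and inductors to the right at (360,285) and (405,290). Next come the board yaw, the pad centre and the base height.

Run:
```python
from att import *
d=np.load('w4.npz');t,p,im=d['t'],d['p'],d['im'];h=cv2.cvtColor(im,cv2.COLOR_RGB2HSV).astype(int)
# pads
m=(h[...,0]<22)&(h[...,1]>90)&(h[...,2]>100)&(abs(t[...,2])<16)&(t[...,1]<-5)&(t[...,1]>-35)
for sg in(-1,1):
    q=t[m&(t[...,0]*sg>5)];print('pad',np.percentile(q[:,2],[1,99]),np.percentile(q[:,0],[1,99]))
# white outlines on board plane: 28mm squares
w=(h[...,1]<60)&(h[...,2]>170)&(abs(p[...,2]-.0565)<.004)&(t[...,2]<-30)&(t[...,2]>-80)
q=t[w];print(w.sum())
for lo,hi in((-20,16),(40,100)):
    k=q[(q[:,0]>lo)&(q[:,0]<hi)];print(len(k),np.percentile(k[:,0],[0,2,98,100]).round(1),np.percentile(k[:,2],[0,2,98,100]).round(1))
# board near edge (-x): per x bin max z of green
g=(h[...,0]>50)&(h[...,0]<95)&(h[...,1]>80)&(abs(p[...,2]-.0565)<.005);q=t[g]
xs=[];zs=[]
for x in range(-40,115,3):
    k=q[abs(q[:,0]-x)<1.5]
    if len(k)>20 and k[:,2].max()>-45: xs.append(x);zs.append(k[:,2].max())
zs=np.array(zs);xs=np.array(xs);print(np.c_[xs,zs.round(1)].T.tolist())
ok=abs(zs-np.median(zs))<3;f=np.polyfit(xs[ok],zs[ok],1);print('edge dz/dx',f)
# inductor tops
k=(abs(p[...,2]-.064)<.0025)&(t[...,2]<-40)&(t[...,2]>-80)&(h[...,2]<110)
q=t[k&(t[...,0]>50)&(t[...,0]<100)];print('ind far',len(q),cv2.minAreaRect(q[:,[0,2]].astype(np.float32)))
k=(t[...,2]>-27)&(t[...,2]<0)&(t[...,1]>100)&(abs(t[...,0])<60);print('base height',np.percentile(p[k][:,2],[1,50,99]))
```

```text
pad [-9.73899583 11.64909809] [-16.2717387  -8.6474942]
pad [-10.53614381  11.74611037] [ 8.12137073 15.75735765]
704
385 [-17.8 -17.8  11.5  11.6] [-72.5 -72.  -42.1 -41.2]
301 [40.  41.7 91.7 92.2] [-73.8 -73.1 -43.2 -42.7]
[[-37.0, -34.0, -31.0, -19.0, -16.0, -13.0, -10.0, -7.0, -4.0, -1.0, 2.0, 5.0, 8.0, 11.0, 14.0, 17.0, 20.0, 32.0, 35.0, 38.0, 41.0, 44.0, 47.0, 50.0, 53.0, 56.0, 59.0, 62.0, 65.0, 68.0, 71.0, 74.0, 77.0, 80.0, 83.0, 86.0, 89.0, 92.0, 95.0, 98.0, 101.0, 104.0, 107.0, 110.0], [-26.7, -26.3, -26.9, -42.5, -26.8, -26.8, -27.0, -26.7, -27.0, -26.9, -27.1, -27.3, -27.3, -26.9, -26.9, -27.8, -27.8, -27.8, -27.8, -27.7, -28.1, -28.0, -27.6, -27.8, -28.1, -27.7, -28.0, -28.2, -28.5, -28.4, -28.5, -28.7, -28.5, -28.3, -28.4, -27.9, -28.9, -28.8, -28.9, -28.6, -28.7, -28.9, -29.0, -29.0]]
edge dz/dx [-1.71308321e-02 -2.71100368e+01]
ind far 57 ((76.62843322753906, -57.01225662231445), (21.239614486694336, 20.092056274414062), 1.577714204788208)
base height [-0.00077451  0.00120909  0.01388489]
```

>>> apply_moves([
  [[0,0,0],[-0.05,0.5,0],-0.273],
  [[0,0,0],[-0.1,2,0],-0.273],
  [[0,0,0],[-0.15,4,0],-0.273],
  [[0,0,0],[-0.15,6,0],-0.273],
  [[0,0,0],[-0.15,8,0],-0.273],
  [[0,0,0],[-0.15,10,0],-0.273],
  [[0,0,0],[-0.15,11.5,0],-0.273],
  [[0,0,0],[-0.15,12.6,0],-0.273],
  [[0,0,0],[-0.15,13.1,0],-0.273],
  [[0,0,0],[-0.15,13.3,0],-0.273],
  [[0,0,0],[-0.15,13.3,0],-0.273],
  [[0,0,0],[-0.15,13.3,0],-0.285],
  [[0,0,0],[-0.15,13.3,0],-0.3],
  [[0,0,0],[-0.15,13.3,0],-0.315],
  [[0,0,0],[-0.15,13.3,0],-0.33],
  [[0,0,0],[-0.15,13.3,0],-0.343],
  [[0,0,0],[-0.15,13.3,0],-0.343],
  [[0,0,0],[-0.15,13.3,0],-0.343],
  [[0,0,0],[-0.15,13.3,0],-0.343],
])

```text
time: 10.2
tcp_pos: [0.5328, -0.2147, 0.0679]
tcp_rot: [-1.339, -0.98, 0.98]
contact_force: [-0.1, -0.1, -0.9]
finger_gap: 0.0292
```

```bash
cat > sep.py <<'E'
from att import *
# arm centre x at tool-z slices (tool coords mm), arms' top faces, dark
def arms(t,im,yr,zs,x0=0):
    h=cv2.cvtColor(im,cv2.COLOR_RGB2HSV).astype(int);o=[]
    for z in zs:
        r=[]
        for sg in(-1,1):
            k=((t[...,0]-x0)*sg>5)&((t[...,0]-x0)*sg<24)&(abs(t[...,2]-z)<2)&(t[...,1]>yr[0])&(t[...,1]<yr[1])&(h[...,2]<120)&(h[...,1]<140)
            q=t[k][:,0];r.append(np.percentile(q,[3,97]).mean() if len(q)>8 else np.nan)
        o.append((z,round(r[1]-r[0],2),round((r[0]+r[1])/2,2)))
    return o
E
python3 - <<'E'
from sep import *
d=np.load('w1.npz');g=get_state
Rm=R.from_rotvec([-1.103,-1.361,1.36]).as_matrix();t=(d['p']-[.62275,.17579,.13097])@Rm*1e3
print('open',arms(t,d['im'],(84,100),(40,30,20,15,-44,-45,-46),-3.3))
for f in('w3','w4'):
    d=np.load(f+'.npz');print(f,arms(d['t'],d['im'],(-30,-20),(40,30,20,15,-44,-45,-46)))
s=get_state();Rt=R.from_rotvec(s['tcp_rot']).as_matrix();print(s['time'],s['tcp_pos'],s['finger_gap'],s['contact_force'])
c=cam('wrist');p=pts(c);t=(p-s['tcp_pos'])@Rt*1e3;im=c['pixels'];np.savez('w5.npz',t=t,p=p,im=im)
print('now',arms(t,im,(-30,-20),(40,30,20,15,-44,-45,-46)));att(t,im)
c=cam('scene');save(c,'s5.png',(80,290,280,440),4)
save(dict(pixels=im),'w5.png',(220,180,420,460),2)
E
```

```text
open [(40, np.float64(24.4), np.float64(-3.77)), (30, np.float64(25.97), np.float64(-3.8)), (20, np.float64(27.58), np.float64(-3.84)), (15, np.float64(28.17), np.float64(-3.73)), (-44, np.float64(31.46), np.float64(-4.22)), (-45, np.float64(31.53), np.float64(-4.23)), (-46, np.float64(31.54), np.float64(-4.22))]
w3 [(40, np.float64(21.03), np.float64(0.72)), (30, np.float64(22.08), np.float64(0.49)), (20, np.float64(23.18), np.float64(0.41)), (15, np.float64(23.64), np.float64(0.17)), (-44, np.float64(23.45), np.float64(-1.11)), (-45, np.float64(23.46), np.float64(-1.11)), (-46, np.float64(23.51), np.float64(-1.12))]
w4 [(40, np.float64(21.07), np.float64(0.64)), (30, np.float64(22.03), np.float64(0.41)), (20, np.float64(23.1), np.float64(0.33)), (15, np.float64(23.75), np.float64(0.15)), (-44, np.float64(23.23), np.float64(-1.32)), (-45, np.float64(23.27), np.float64(-1.31)), (-46, np.float64(23.31), np.float64(-1.33))]
10.2 [ 0.53280893 -0.214744    0.06792501] 0.029153839731154818 [-0.09410739 -0.12951107 -0.91585239]
now [(40, np.float64(19.06), np.float64(0.67)), (30, np.float64(19.85), np.float64(0.46)), (20, np.float64(20.84), np.float64(0.32)), (15, np.float64(21.07), np.float64(0.12)), (-44, np.float64(18.95), np.float64(-1.33)), (-45, np.float64(18.85), np.float64(-1.4)), (-46, np.float64(19.06), np.float64(-1.51))]
head 12955 dy/dz,dy/dx,y@79.5 [ 1.00000e-02  1.30000e-03 -2.84764e+01] x -12.5 16.0 rect ((79.02031707763672, 1.9586238861083984), (50.429691314697266, 27.85066795349121), 1.2324748039245605)
z extent [ 20.00894339  22.54686069 106.67150438 107.89643666]
-1 45 9 [ -6.6 -25.2  45.1] -6.6 -6.3
-1 30 14 [ -7.5 -24.7  29.7] -11.7 -7.2
-1 15 67 [-10.4 -25.4  15.2] -12.4 -8.2
-1 -45 40 [-11.  -26.6 -44.7] -12.8 -9.3
1 45 15 [  8.2 -19.5  45.1] 8.2 8.3
1 30 15 [  8.4 -15.6  29.7] 8.4 8.5
1 15 27 [  9.6 -24.8  14.7] 8.5 12.7
1 -40 4 [ 13.8  11.1 -40.8] 8.1 19.3
1 -45 50 [  8.  -26.5 -44.9] 6.2 19.9
```

View pics/s5.png

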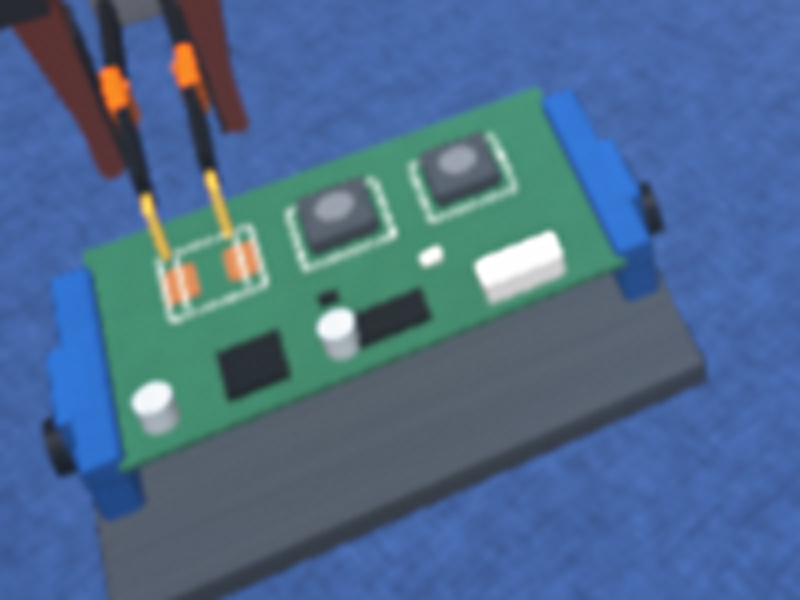

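The scene view shows both tips, at about (166,255) and (229,235) in the 4x crop, each lined up with its land and still about 12 mm high. The arm separation gives a tip gap of about 18.3 mm. I'll do the final lowering and a slight extra squeeze now.

>>> apply_moves([
  [[0,0,0],[0.01,0.1,0],-0.343],
  [[0,0,0],[0.02,0.25,0],-0.344],
  [[0,0,0],[0.03,0.45,0],-0.346],
  [[0,0,0],[0.03,0.65,0],-0.348],
  [[0,0,0],[0.03,0.75,0],-0.349],
  [[0,0,0],[0.03,0.8,0],-0.349],
  [[0,0,0],[0.03,0.8,0],-0.349],
  [[0,0,0],[0.03,0.8,0],-0.349],
  [[0,0,0],[0.03,0.8,0],-0.349],
])

```text
time: 11.42
tcp_pos: [0.5329, -0.2145, 0.06]
tcp_rot: [-1.339, -0.98, 0.98]
contact_force: [0.8, 0.0, -0.5]
finger_gap: 0.0287
```

Run:
```python
from sep import *
s=get_state();Rt=R.from_rotvec(s['tcp_rot']).as_matrix();print(s['time'],s['tcp_pos'],s['finger_gap'],s['contact_force'])
c=cam('wrist');p=pts(c);t=(p-s['tcp_pos'])@Rt*1e3;im=c['pixels'];np.savez('w6.npz',t=t,p=p,im=im)
print(arms(t,im,(-30,-20),(40,30,20,15,-44,-45,-46)));
tips={n:s['tcp_pos']+Rt@np.array([x,-.85,-57.2])/1e3 for n,x in(('L',-1.65+9),('R',-1.65-9))};print(tips)
h=cv2.cvtColor(im,cv2.COLOR_RGB2HSV).astype(int)
m=(h[...,0]<22)&(h[...,1]>90)&(h[...,2]>100)&(p[...,2]<.065)&(p[...,2]>.05)&(t[...,2]<-40)&(t[...,2]>-75)
q=t[m];print('lands seen',m.sum(),q.min(0) if len(q) else '',q.max(0) if len(q) else '')
fr=[]
for n in('scene','top'):
    c=cam(n);i=c['pixels'].copy()
    M=c['M'];pr=lambda w:((lambda q:q[:2]/q[2]*c['fx']+[c['cx'],c['cy']])((w-M[:3,3])@M[:3,:3]))
    for k,w in tips.items():
        b=w.copy();b[2]=.056;print(n,k,'tip px',pr(w).round(1),'below px',pr(b).round(1))
    c['pixels']=i
    if n=='scene': save(c,'s6.png',(100,325,160,370),12)
```

```text
11.425 [ 0.53294123 -0.21446844  0.05999512] 0.028679929262399925 [ 0.77782838  0.04446498 -0.45459868]
[(40, np.float64(18.86), np.float64(0.71)), (30, np.float64(19.72), np.float64(0.47)), (20, np.float64(20.53), np.float64(0.25)), (15, np.float64(20.78), np.float64(0.2)), (-44, np.float64(18.39), np.float64(-1.43)), (-45, np.float64(18.41), np.float64(-1.44)), (-46, np.float64(18.42), np.float64(-1.45))]
{'L': array([ 0.5896898 , -0.22473757,  0.06084954]), 'R': array([ 0.58425334, -0.24189697,  0.06084899])}
lands seen 0  
scene L tip px [137.5 353.4] below px [138.5 356. ]
scene R tip px [122.6 359.2] below px [123.7 361.8]
top L tip px [476.7 233.4] below px [476.1 233.7]
top R tip px [485.5 235.9] below px [484.8 236.2]
```

View pics/s6.png

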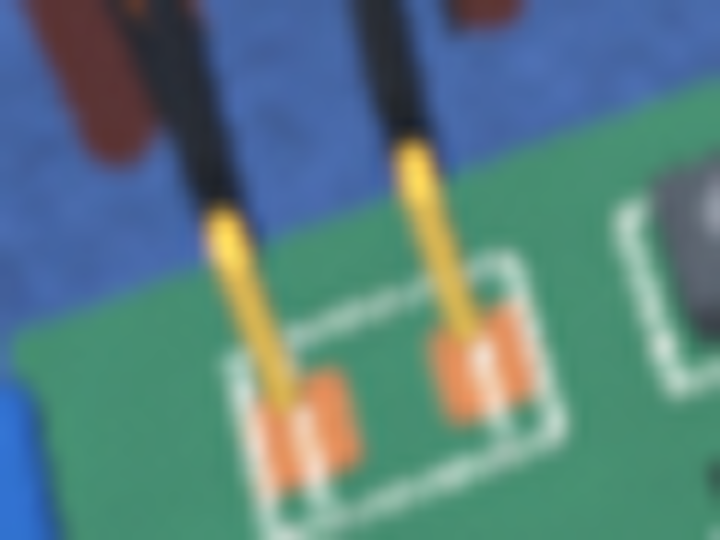

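The close view shows both tips, at (285,405) and (470,335) in the crop, just above the centre lines of their lands and clear of the copper. The tip gap is about 17.9 mm. I'll lower 0.6 mm to centre the clearance, then hold for more than 2 s.

>>> apply_moves([
  [[0,0,0],[0.02,0.03,0],-0.348],
  [[0,0,0],[0.02,0.06,0],-0.348],
  [[0,0,0],[0.02,0.06,0],-0.348],
  [[0,0,0],[0.02,0.06,0],-0.348],
  [[0,0,0],[0.02,0.06,0],-0.348],
  [[0,0,0],[0.02,0.06,0],-0.348],
  [[0,0,0],[0.02,0.06,0],-0.348],
  [[0,0,0],[0.02,0.06,0],-0.348],
  [[0,0,0],[0.02,0.06,0],-0.348],
  [[0,0,0],[0.02,0.06,0],-0.348],
])

```text
time: 12.82
tcp_pos: [0.533, -0.2143, 0.0593]
tcp_rot: [-1.339, -0.98, 0.98]
contact_force: [1.0, -0.8, -0.4]
finger_gap: 0.0289
```

Run:
```python
from sep import *
s=get_state();Rt=R.from_rotvec(s['tcp_rot']).as_matrix();print(s['time'],s['tcp_pos'],s['finger_gap'],s['contact_force'])
c=cam('wrist');p=pts(c);t=(p-s['tcp_pos'])@Rt*1e3;im=c['pixels']
print(arms(t,im,(-30,-20),(40,30,20,15,-44,-45,-46)));att(t,im)
# lands (from look pose, world) in present tool frame
for w in([.5868,-.2332,.0568],): print('lands mid in tool mm',(np.array(w)-s['tcp_pos'])@Rt*1e3)
d=np.load('w4.npz');a=np.array([.53338406,-.21304694,.20091099]);R4=R.from_rotvec([-1.339,-.981,.981]).as_matrix()
print('lands mid (outline) in tool mm',(a+R4@np.array([-3.1,144.1,-57.1])/1e3-s['tcp_pos'])@Rt*1e3)
```

```text
12.825 [ 0.53299296 -0.21426678  0.05934022] 0.02887526483412796 [ 0.99166864 -0.78568796 -0.40350729]
[(40, np.float64(18.84), np.float64(0.72)), (30, np.float64(19.71), np.float64(0.47)), (20, np.float64(20.55), np.float64(0.24)), (15, np.float64(20.84), np.float64(0.19)), (-44, np.float64(18.36), np.float64(-1.42)), (-45, np.float64(18.41), np.float64(-1.44)), (-46, np.float64(18.46), np.float64(-1.47))]
head 12972 dy/dz,dy/dx,y@79.5 [ 1.02000e-02  2.00000e-04 -2.84572e+01] x -12.4 16.0 rect ((78.99443054199219, 1.9986257553100586), (50.5615119934082, 27.902528762817383), 1.417568325996399)
z extent [ 20.01350654  22.59269571 106.6770984  107.85621841]
-1 45 8 [ -6.6 -24.9  44.5] -6.6 -6.2
-1 30 11 [ -7.5 -25.1  29.7] -7.5 -7.1
-1 15 68 [-10.4 -25.3  14.9] -12.2 -8.1
-1 -45 37 [-10.6 -26.6 -44.7] -12.4 -8.9
1 45 14 [  8.2 -18.   45. ] 8.1 8.2
1 30 15 [  8.3 -22.7  30. ] 8.3 8.4
1 15 23 [  8.5 -25.2  15. ] 8.4 12.7
1 -30 6 [  6.8 -13.2 -29.6] 6.7 6.8
1 -45 50 [  7.5 -26.5 -44.9] 6.0 19.6
lands mid in tool mm [ -1.79824772   2.53921556 -57.01259463]
lands mid (outline) in tool mm [ -1.80746352   2.50670352 -57.15936739]
```

>>> apply_moves([
  [[0,0,0],[0,0,0],-0.348],
  [[0,0,0],[0,0,0],-0.348],
  [[0,0,0],[0,0,0],-0.348],
  [[0,0,0],[0,0,0],-0.348],
  [[0,0,0],[0,0,0],-0.348],
  [[0,0,0],[0,0,0],-0.348],
  [[0,0,0],[0,0,0],-0.348],
  [[0,0,0],[0,0,0],-0.348],
  [[0,0,0],[0,0,0],-0.348],
  [[0,0,0],[0,0,0],-0.348],
  [[0,0,0],[0,0,0],-0.348],
  [[0,0,0],[0,0,0],-0.348],
  [[0,0,0],[0,0,0],-0.348],
  [[0,0,0],[0,0,0],-0.348],
  [[0,0,0],[0,0,0],-0.348],
  [[0,0,0],[0,0,0],-0.348],
  [[0,0,0],[0,0,0],-0.348],
  [[0,0,0],[0,0,0],-0.348],
  [[0,0,0],[0,0,0],-0.348],
  [[0,0,0],[0,0,0],-0.348],
])

```text
time: 15.38
tcp_pos: [0.533, -0.2143, 0.0593]
tcp_rot: [-1.339, -0.98, 0.98]
contact_force: [-0.0, -0.3, -0.9]
finger_gap: 0.0289
```

Run:
```python
from sep import *
s=get_state();Rt=R.from_rotvec(s['tcp_rot']).as_matrix();print(s['time'],s['tcp_pos'],s['finger_gap'],s['contact_force'])
c=cam('wrist');t=(pts(c)-s['tcp_pos'])@Rt*1e3
print(arms(t,c['pixels'],(-30,-20),(30,20,15,-45)))
print(close_job())
```

```text
15.375 [ 0.53297306 -0.21426343  0.05934497] 0.028898776235369975 [-0.02703944 -0.28648592 -0.93581953]
[(30, np.float64(19.76), np.float64(0.46)), (20, np.float64(20.54), np.float64(0.23)), (15, np.float64(20.84), np.float64(0.2)), (-45, np.float64(18.37), np.float64(-1.43))]
the job is handed in; nothing more can be done
None
```

I lifted the tweezers from the nest and brought them over the bare lands. There I squeezed them to about 18 mm, held that for over 3 s without moving, and handed the job in at 15.4 s still gripping. No verdict is reported, so this rests on my own checks.

- **Tip gap:** the arm spacing in the wrist images gives 17.5 to 18.1 mm, about 17.8 on the longest lever. The finger gap of 28.9 mm gives about 17.7 mm if the fingers don't sink in; each 0.1 mm of sink adds about 0.16 mm. The two agree to a few tenths of a millimetre.
- **Position over the lands:** the middle of the tips is within about 0.2 mm of the middle of the lands in the wrist-camera figures. The camera calibration is only good to about 2 mm. The scene picture, taken 0.6 mm higher, showed both tips over their centre lines.
- **Height:** the tips are about 3.4 mm above the board as measured, or about 4.2 mm using its stated 56 mm height. The wrist camera cannot see the tip ends, so this comes from the position of the head and arms.
- **Force and tilt:** the contact force stayed around 1 N, with no sign of touching the board. The tweezers sit about 0.6° nose-up and 1.3° turned in the grip. I allowed for both when placing the tips.

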